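# Coast check of the changing-table turntable with a guarding hand

### The job

The care turntable's bearing has just been refitted and wants a coasting check: push it round (either way, by its wooden post) and let go, so that it coasts faster than one turn in seven seconds but never faster than one turn in two seconds. While it coasts at that pace, keep your hand right over the glass bottle's cap as it travels round, fingertips a few centimetres above it and never more than 2.5 cm off to the side, for five seconds without a break and without touching the turntable or ever the bottle. Then leave the turntable standing still with the bottle upright in its pocket, and leave the other things on the table where they are.

Things in the scene. Friction and masses are not known exactly. Their poses are not given: they have to be found in the camera images.
- turntable (a joint): angle of the platter about its upright axis, rad, 0 at the start, growing anticlockwise from above, endless. Flat round beech platter, 310 mm across, 14 mm thick, top 34 mm above the table, on a free-running bearing in a fixed foot. Nominal: inertia with post and bottle 0.016 kg m2 (hidden mass 0.75 to 1.35 of that), bearing drag 0.002 N m: pushed to 2 rad/s it coasts some 8 to 20 s
- axis (a point): point on the platter's axis at the height of its top face, 34 mm above the table; does not move during the run. A small 12 mm high aluminium button sits at the centre of the platter
- post_top (a point): centre of the top of the push post: an upright turned walnut (dark) post fixed to the platter 115 mm from the axis, straight across from the bottle, 32 mm in diameter (44 mm at its foot), 90 mm high over the platter, so its top is 124 mm above the table; moves round with the platter
- pocket (a point): centre of the pocket's floor (platter top), 105 mm from the axis, straight across from the post; the pocket is a low beech ring of 76 mm outer and 68 mm inner diameter, 20 mm high, that keeps the bottle in place; moves round with the platter
- bottle: clear glass feeding bottle with white twist cap, 60 mm in diameter, 145 mm high, about 0.28 kg, standing loose in the pocket; origin at the centre of its underside, z up along the bottle
- cap_top (a point): centre of the top of the bottle's cap (cap 42 mm in diameter, 30 mm high); 179 mm above the table as the bottle stands in its pocket. The hand should stay above this point: the point between the finger pads no more than 80 mm above it and 25 mm to its side
- tin: bystander: lidded round aluminium tin, 80 mm across, 70 mm high, loose on the table; origin under its centre
- ring_toy: bystander: beech stacking ring toy, 96 mm across at the foot, 120 mm high, loose; origin under its centre
- thermometer: bystander: small white plastic dial thermometer on a foot, dial 72 mm across with a knob in the middle, 82 mm high, loose; origin under its centre
- comb: bystander: pink plastic comb lying flat, 150 x 36 x 6 mm, loose; origin under its centre, x along its length
There are look-alikes about, which are no part of the job. There is more than one size of the bottle; the one meant has the size given above.

How it is judged:
On the way, in this order (a step that is already met when the one before it is completed fails the run):
1. the turntable coasts freely, faster than one turn in seven seconds, with the hand off it ((velocity of joint turntable above 0.88 rad/s or velocity of joint turntable below -0.88 rad/s) and contact force between each of the arm, the fingers and turntable below 0.2 N and contact force between each of the arm, the fingers and bottle below 0.2 N), for 0.2 s.
2. while it coasts at that pace the hand stays over the bottle's cap for five seconds without touching (all of step 1 and horizontal distance between the grasp point and cap_top below 0.026 m and z of the grasp point in the frame of cap_top between 0 and 0.09 m), for 4.8 s.
At the end, for the whole second after the job is handed in: The turntable stands still (under 0.05 rad/s), the bottle stands upright (within 0.1 rad) in its pocket (within 10 mm), and tin, ring toy, thermometer and comb are within 20 mm of where they were (velocity of joint turntable between -0.05 and 0.05 rad/s and angle between bottle's own z axis and vertical below 0.1 rad and distance between bottle and pocket below 0.01 m and distance of each of tin, ring_toy, thermometer, comb from where it was at the start of the episode below 0.02 m); the robot touches nothing.
It fails at once if the turntable is spun faster than one turn in two seconds (velocity of joint turntable above 3.2 rad/s or velocity of joint turntable below -3.2 rad/s).
It fails at once if the robot touches the bottle (contact force between any of the arm, the fingers and bottle above 1 N).
It fails at once if the bottle tips (angle between bottle's own z axis and vertical above 0.25 rad).
It fails at once if a bystander is disturbed (distance of any of tin, ring_toy, thermometer, comb from where it was at the start of the episode above 0.02 m).
It also fails if it takes over 72 s, if anything falls off the work surface, if the arm or the gripper's body presses on something with over 40 N, if the wrist force passes 120 N, or if a joint passes its speed limit or range.

### The arm

A 7-joint arm with a two-finger parallel gripper is mounted at the origin on the work surface. World frame = base frame: x ahead of the robot, y to its left, z up, the work surface at z = 0. Lengths are in m, angles in rad, forces in N, time in s.
With the tool pointing down it reaches from about 0.425 to 0.95 m from the base axis. Payload 16.7 kg.
Tool frame: the origin (TCP) lies at the very end of the fingers, on their centre line; the grasp point (between the pads) lies 19 mm behind it (env.grip_point_offset is the distance from the TCP to the grasp point, in m); z points along the fingers, y is the direction in which the jaws open and shut (so a half turn about z gives the same grasp; the last joint's range is limited). The gripper opens to 94 mm and grips with 3 to 60 N. Pads are 16 mm wide; open, the fingers measure 119 mm over their backs; the gripper's body (75 mm by 177 mm) begins 78 mm behind the grasp point.
Start: joints at [-1.44, 0.426, 0.074, 1.606, -0.034, 1.111, -0.067], TCP at [0.187, 0.649, 0.167] pointing down, gripper open.
Joint ranges: [-2.85, 2.85], [-0.5, 2.14], [-1.23, 1.37], [0.21, 2.46], [-1.02, 4.16], [0.16, 2.05], [-2.73, 2.73]. Speed limits (rad/s): [1.89, 1.89, 2.39, 2.39, 3.01, 3.01, 3.01].

### API

Orientations are given as [roll, pitch, yaw] about the fixed x, y, z axes, in that order (R = Rz(yaw) Ry(pitch) Rx(roll)).
In Python, from cell import env, imaging gives the robot as it stands.
- The arm moves only by the shell command python3 -m handwheel 'ROWS'. ROWS is JSON, a list of rows, each a list of 7 numbers: the shift along the tool's x, y, z in m, then the turn, a rotation vector about the tool's x, y, z in rad, then the opening, from -1 (shut) to 1 (fully open). In form: [[tx, ty, tz, wx, wy, wz, gripper], ...]. A call has 1 to 10 rows; each row is the pose to reach, as a shift and turn from the pose commanded when the call began, along the tool's axes at that moment; what a row does not reach only later rows make up. A row lasts 1/12 s, in which the tool goes at most 41.7 mm and 7.16 degrees, less where a joint would pass 70% of its speed; a pose out of reach is approached as far as the arm can. A call with a gripper value outside its range is refused whole. The fingers move at their own pace and stop on an object; the grip force is fixed at half the most. Time passes only in rows, so rows that repeat a pose let the fingers close. It gives the time, the measured TCP pose, the force and the opening at its end, in the units of the state.
- env.get_obs(): the state, without advancing time (a new reading comes with each control period).
- imaging.capture(name): name is "side" or "top"; returns (picture, depth): 480x640x3 uint8, red, green, blue; 480x640 float32, m along the optical axis (not along the pixel's ray), 0 where there is no reading.
- imaging.camera_params(name): a dict with "K" (3x3 intrinsics, pixels), "position" and "rotation" of the camera in the world. Camera axes: x right, y up, looking along -z (the intrinsics and any distortion apply to the point x, -y, -z); pixel columns grow to the right and rows downward; lengths in m; the calibration is good to about 2 mm. A picture is of the moment at which its call begins. camera_params takes no time and is no camera call.
- env.close_job(): hands the job in, once; it reports no verdict.
Trained networks look in the newest picture that a camera, given by its name, has taken for a name from the list of things; names that differ only in an ending like _2 or _b are one class to them, and where a whole thing is asked for, a point or a joint stands for the part that bears it (a point fixed in the world has none). Each returns a list of dicts, best first, with "confidence" (0 to 1); they miss things now and then, are a little off and sometimes report something else, mostly with a low value. They report only what shows in the picture. A call takes as long as a camera call. They do not tell look-alikes from the thing itself.
- imaging.spot_in(camera, query): "position" ([x, y, z] in m, in the coordinates of the camera as it stood for that picture, good to about 4 mm: the middle of the surface that is visible of it).
The state is a dict: "time_s": time; "joint_pos": joint angles; "joint_vel": joint speeds; "joint_efforts": joint torques, N m; "position": TCP position; "eef_rot": TCP orientation; "wrist_force": force on the tool from outside, world axes, zero at the start; "moment": the same for the moment, N m; "finger_gap": opening from 0.0 (shut) to 1.0 (fully open).
Only numpy, scipy, OpenCV 4.12 (cv2) and the standard library are available. Lean on these libraries where they do the work, as an engineer would, in place of code of your own. Each camera call takes 0.05 s, during which the arm holds its last target. There are 200 camera calls.

## Working session

There is one attempt and no reset: what is moved stays moved. The work goes in short steps, Python scripts to look and compute and a shell command to move; the robot and the scene stay as the last step left them, time stands still between calls to the robot, and variables do not carry over. Pictures are saved under pics/ and viewed, about 8 in all and at most 12, crops included, and the job is handed in when it is done.

```bash
mkdir -p pics; ls; cat > h.py <<'E'
import numpy as np, cv2
from cell import env, imaging
from scipy.spatial.transform import Rotation as R
def tw(cam,p):
    c=imaging.camera_params(cam); return np.array(c["rotation"])@np.array(p)+np.array(c["position"])
def pix(cam,w):
    c=imaging.camera_params(cam); q=np.array(c["rotation"]).T@(np.array(w)-np.array(c["position"])); K=np.array(c["K"]); q=q*[1,-1,-1]; u=K@q; return u[:2]/u[2]
E
python3 - <<'E'
from h import *
for c in("side","top"):
    p,d=imaging.capture(c); cv2.imwrite(f"pics/{c}0.png",p[:,:,::-1]); np.save(f"{c}0d.npy",d)
    cp=imaging.camera_params(c); print(c,{k:np.round(v,3).tolist() if not isinstance(v,str) else v for k,v in cp.items()})
    for q in("turntable","post_top","pocket","bottle","cap_top","tin","ring_toy","thermometer","comb"):
        for r in imaging.spot_in(c,q)[:4]:
            w=tw(c,r["position"]); print(q,round(r["confidence"],2),w.round(3),pix(c,w).round())
o=env.get_obs(); print({k:np.round(v,3).tolist() for k,v in o.items()}, env.grip_point_offset)
E
```

```text
pics
side {'K': [[549.366, 0.0, 325.768], [0.0, 549.366, 230.646], [0.0, 0.0, 1.0]], 'position': [0.405, -1.091, 0.734], 'rotation': [1.048, 0.023, -0.156]}Traceback (most recent call last):
  File "<stdin>", line 7, in <module>
  File "h.py", line 7, in pix
    c=imaging.camera_params(cam); q=np.array(c["rotation"]).T@(np.array(w)-np.array(c["position"])); K=np.array(c["K"]); q=q*[1,-1,-1]; u=K@q; return u[:2]/u[2]
                                                                                                                           ~^~~~~~~~~~
TypeError: can't multiply sequence by non-int of type 'numpy.float64'
```

```bash
cat > h.py <<'E'
import numpy as np, cv2
from cell import env, imaging
from scipy.spatial.transform import Rotation as R
def cam(c):
    c=imaging.camera_params(c); return R.from_euler("xyz",c["rotation"]).as_matrix(),np.array(c["position"]),np.array(c["K"])
def tw(c,p):
    r,t,K=cam(c); return r@np.array(p)+t
def pix(c,w):
    r,t,K=cam(c); q=r.T@(np.array(w)-t)*[1,-1,-1]; u=K@q; return u[:2]/u[2]
def cloud(c,d):
    r,t,K=cam(c); v,u=np.mgrid[:480,:640]
    P=np.stack([(u-K[0,2])/K[0,0]*d,-(v-K[1,2])/K[1,1]*d,-d],-1); P=P@r.T+t; P[d==0]=np.nan; return P
E
python3 - <<'E'
from h import *
for c in("side","top"):
    p,d=imaging.capture(c); cv2.imwrite(f"pics/{c}0.png",p[:,:,::-1]); np.save(f"{c}0d.npy",d)
    cp=imaging.camera_params(c); print(c,cp)
    for q in("turntable","post_top","pocket","bottle","cap_top","tin","ring_toy","thermometer","comb"):
        for r in imaging.spot_in(c,q)[:4]:
            w=tw(c,r["position"]); print(q,round(r["confidence"],2),w.round(3),pix(c,w).round())
o=env.get_obs(); print({k:np.round(v,3).tolist() for k,v in o.items()}, env.grip_point_offset)
E
```

```text
side {'K': array([[549.36593479,   0.        , 325.76837819],
       [  0.        , 549.36593479, 230.64610001],
       [  0.        ,   0.        ,   1.        ]]), 'position': array([ 0.40509823, -1.0905102 ,  0.73380077]), 'rotation': array([ 1.04823707,  0.02312505, -0.15604705])}
turntable 0.93 [0.525 0.049 0.039] [308. 244.]
turntable 0.58 [ 0.411 -0.418  0.007] [278. 406.]
post_top 0.6 [0.524 0.053 0.034] [308. 245.]
pocket 0.64 [0.524 0.055 0.037] [308. 243.]
bottle 0.7 [ 0.557 -0.06   0.135] [328. 230.]
bottle 0.45 [0.525 0.052 0.036] [308. 244.]
cap_top 0.81 [ 0.504 -0.277  0.104] [318. 304.]
cap_top 0.77 [ 0.557 -0.064  0.133] [328. 232.]
tin 0.88 [ 0.626 -0.421  0.064] [402. 366.]
ring_toy 0.89 [0.483 0.375 0.043] [280. 187.]
thermometer 0.51 [0.663 0.326 0.049] [343. 187.]
comb 0.81 [ 0.415 -0.416  0.004] [280. 406.]
top {'K': array([[604.09761972,   0.        , 321.95480852],
       [  0.        , 604.09761972, 244.21005616],
       [  0.        ,   0.        ,   1.        ]]), 'position': array([0.33284587, 0.01345217, 1.40814385]), 'rotation': array([ 0.15404048, -0.0
[... 305 characters left out ...]
p_top 0.74 [ 0.497 -0.229  0.138] [432. 259.]
cap_top 0.54 [0.536 0.063 0.037] [296. 248.]
tin 0.67 [ 0.63  -0.394  0.07 ] [497. 204.]
ring_toy 0.68 [0.481 0.381 0.049] [155. 273.]
thermometer 0.88 [0.657 0.34  0.069] [173. 195.]
comb 0.67 [ 0.417 -0.416  0.004] [503. 300.]
comb 0.32 [0.477 0.382 0.048] [155. 274.]
{'time_s': 1.1, 'joint_pos': [-1.44, 0.426, 0.074, 1.606, -0.034, 1.111, -0.067], 'joint_vel': [0.001, 0.001, 0.0, -0.001, -0.0, -0.001, 0.001], 'joint_efforts': [0.0, -93.553, 3.663, -45.454, -0.049, 0.013, -0.0], 'position': [0.187, 0.649, 0.167], 'eef_rot': [-3.142, -0.0, 2.861], 'wrist_force': [0.001, 0.811, -0.14], 'moment': [0.046, -0.006, 0.008], 'finger_gap': 0.999} 0.0188
```

View pics/side0.png

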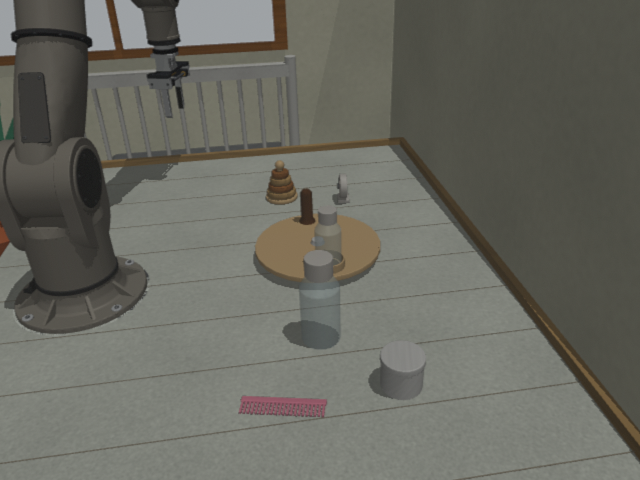

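View pics/top0.png

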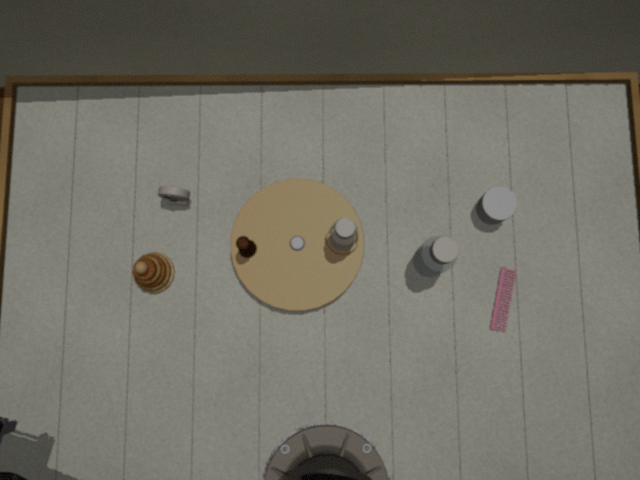

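```bash
python3 - <<'E'
from h import *
d=np.load("top0d.npy"); P=cloud("top",d); im=cv2.imread("pics/top0.png")
m=(abs(P[...,2]-.034)<.006)&(abs(P[...,0]-.54)<.2)&(abs(P[...,1]-.065)<.2)&(im[...,2].astype(int)-im[...,0]>35)
pts=P[m][:,:2].astype(np.float32); c,r=cv2.minEnclosingCircle(pts); print("platter",c,r, np.median(P[m][:,2]))
ct=cv2.findContours(m.astype(np.uint8),0,1)[0]; ct=max(ct,key=len)[:,0]; q=P[ct[:,1],ct[:,0]]
A=np.c_[2*q[:,:2],np.ones(len(q))]; s=np.linalg.lstsq(A,(q[:,:2]**2).sum(1),rcond=None)[0]; print("fit",s[:2],np.sqrt(s[2]+s[0]**2+s[1]**2))
def top(n,z,x,y,s=.06):
    m=(abs(P[...,2]-z)<.008)&(abs(P[...,0]-x)<s)&(abs(P[...,1]-y)<s); q=P[m]; print(n,m.sum(),q.mean(0).round(4),(q.max(0)-q.min(0)).round(3), cv2.minEnclosingCircle(q[:,:2].astype(np.float32)))
for n,z,x,y in(("button",.046,.535,.065),("post",.122,.52,.175),("cap",.179,.555,-.035),("bigcap",.2,.5,-.24)):
    try: top(n,z,x,y)
    except Exception as e: print(n,e)
o=(abs(P[...,0]-.5)<.06)&(abs(P[...,1]+.24)<.07); print("big bottle zmax",np.nanpercentile(P[o][:,2],99))
cv2.imwrite("pics/crop.png",cv2.resize(im[170:320,220:480],None,fx=3,fy=3))
E
```

```text
platter (0.5489881634712219, 0.06098092719912529) 0.15438102185726166 0.033873826179285915
fit [0.5486347  0.06152769] 0.15213310118860002
button 336 [0.5398 0.0615 0.0414] [0.118 0.117 0.014] ((0.5339183807373047, 0.06351643800735474), 0.07946262508630753)
post 162 [0.5365 0.1761 0.1216] [0.031 0.031 0.015] ((0.5372106432914734, 0.1768736094236374), 0.016073616221547127)
cap 320 [ 0.5586 -0.0418  0.1786] [0.041 0.04  0.015] ((0.558978259563446, -0.04195239394903183), 0.021065393462777138)
bigcap 96 [ 0.5099 -0.2453  0.1931] [0.049 0.05  0.004] ((0.5093182325363159, -0.24554137885570526), 0.026402998715639114)
big bottle zmax 0.19343278394973232
```

View pics/crop.png

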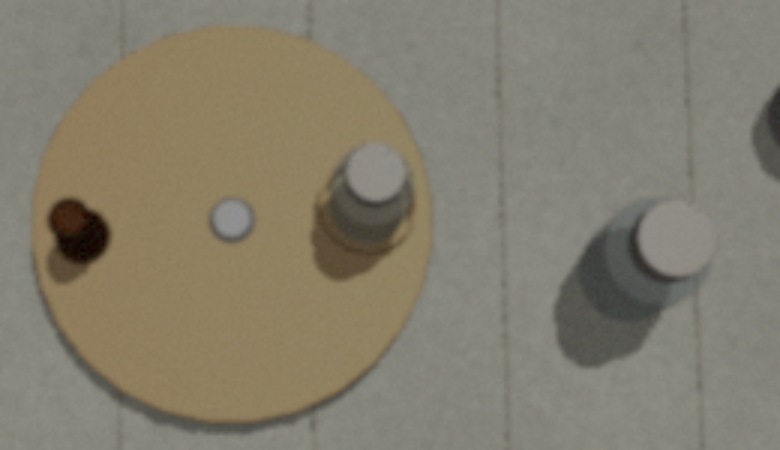

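Candidates for the bottle: one standing in the platter's ring (top 342,232; cap top at z≈0.179), and a taller, wider one on the table (top 440,250; z≈0.193). The one in the ring matches the description. I measured the axis at ≈(0.549, 0.062), the post at (0.537, 0.177) and the cap at (0.559, -0.042). Next I shut the fingers, turn the tool to align with the world axes, and approach the post.

```bash
python3 -m handwheel '[[-0.03,-0.02,-0.08,0,0,0.13,-1],[-0.42,-0.37,-0.09,0,0,1.29,-1],[-0.42,-0.37,-0.09,0,0,1.29,-1],[-0.42,-0.37,-0.09,0,0,1.29,-1],[-0.42,-0.37,-0.09,0,0,1.29,-1],[-0.42,-0.37,-0.09,0,0,1.29,-1],[-0.42,-0.37,-0.09,0,0,1.29,-1],[-0.42,-0.37,-0.09,0,0,1.29,-1],[-0.42,-0.37,-0.09,0,0,1.29,-1],[-0.42,-0.37,-0.09,0,0,1.29,-1]]'
cat > st.py <<'E'
from h import *
import sys
# world target -> tool shift from present pose
o=env.get_obs(); r=R.from_euler("xyz",o["eef_rot"]); print("t",o["time_s"],np.round(o["position"],4),np.round(o["eef_rot"],4),np.round(o["wrist_force"],2))
if len(sys.argv)>3:
    t=np.array(list(map(float,sys.argv[1:4]))); print("shift",r.inv().apply(t-o["position"]).round(4),"turn",(r.inv()*R.from_euler("xyz",[np.pi,0,np.pi/2])).as_rotvec().round(4))
E
python3 st.py .495 .169 .25
```

```text
time_s: 1.93
position: [0.3982, 0.318, 0.2409]
eef_rot: [3.142, -0.001, 1.605]
wrist_force: [0.3, -0.4, 0.7]
finger_gap: 0.327
t 1.9333 [0.3982 0.318  0.2409] [ 3.1415e+00 -8.0000e-04  1.6046e+00] [ 0.33 -0.4   0.74]
shift [-0.1522  0.0917 -0.0092] turn [ 0.0001 -0.0008  0.0339]
```

```bash
python3 -m handwheel '[[-0.15,0.09,-0.01,0,0,0.02,-1],[-0.15,0.09,-0.01,0,0,0.02,-1],[-0.15,0.09,-0.01,0,0,0.02,-1],[-0.15,0.09,-0.01,0,0,0.02,-1],[-0.15,0.09,-0.01,0,0,0.02,-1],[-0.15,0.09,-0.01,0,0,0.02,-1],[-0.15,0.09,-0.01,0,0,0.02,-1]]'; python3 st.py .495 .169 .075
```

```text
time_s: 2.52
position: [0.4935, 0.1735, 0.2505]
eef_rot: [-3.142, -0.0, 1.59]
wrist_force: [0.1, 0.4, -0.2]
finger_gap: 0.006
t 2.5167 [0.4935 0.1735 0.2505] [-3.1415e+00 -2.0000e-04  1.5896e+00] [ 0.07  0.36 -0.15]
shift [-0.0045  0.0014  0.1755] turn [-0.0001 -0.0002  0.0188]
```

```bash
python3 -m handwheel '[[-0.004,0,0.04,0,0,0.019,-1],[-0.004,0,0.08,0,0,0.019,-1],[-0.004,0,0.12,0,0,0.019,-1],[-0.004,0,0.15,0,0,0.019,-1],[-0.004,0,0.17,0,0,0.019,-1],[-0.004,0,0.175,0,0,0.019,-1],[-0.004,0,0.175,0,0,0.019,-1],[-0.004,0,0.175,0,0,0.019,-1]]'
cat > ang.py <<'E'
from h import *
import json,sys,os
AX=np.array([.5486,.0618])
def measure():
    out=[]
    for c in("top","side"):
        t=env.get_obs()["time_s"]; p,d=imaging.capture(c); p=p.astype(int); P=cloud(c,d)
        rel=P[...,:2]-AX; rr=np.hypot(rel[...,0],rel[...,1])
        # post: dark, top face height
        dark=(p.max(2)<110)&(p[...,0]-p[...,2]>12)
        m=dark&(P[...,2]>.095)&(P[...,2]<.13)&(rr>.08)&(rr<.15)
        if m.sum()>25:
            q=P[m]; 
            f=q[q[:,2]>.116] 
            if len(f)>15:
                g=f[:,:2].mean(0)-AX; out.append((t,c+"_post",np.arctan2(g[1],g[0]),len(f),np.hypot(*g)))
        m=(P[...,2]>.172)&(P[...,2]<.184)&(rr>.075)&(rr<.14)&(p.min(2)>90)
        if m.sum()>40:
            g=P[m][:,:2].mean(0)-AX; out.append((t,c+"_cap",np.arctan2(-g[1],-g[0]),int(m.sum()),np.hypot(*g)))
    return out
if __name__=="__main__":
    L=json.load(open("log.json")) if os.path.exists("log.json") else []
    for o in measure(): print(o[1],round(o[0],3),"post deg",round(np.degrees(o[2]),1),o[3],"r",round(o[4],4)); L.append(o)
    json.dump(L,open("log.json","w"),default=float)
E
python3 ang.py; rm log.json; python3 st.py
```

```text
time_s: 3.18
position: [0.4937, 0.1705, 0.0763]
eef_rot: [3.141, -0.0, 1.573]
wrist_force: [0.9, -0.1, 0.4]
finger_gap: 0.001
top_post 3.183 post deg -97.5 37 r 0.1046
top_cap 3.183 post deg 96.0 297 r 0.1046
side_post 3.233 post deg 105.1 74 r 0.0455
side_cap 3.233 post deg 95.6 161 r 0.1091
t 3.2833 [0.4943 0.1705 0.0769] [ 3.1399e+00 -1.4000e-03  1.5723e+00] [-0.39 -0.41  0.65]
```

```bash
python3 -m handwheel '[[0,0.002,0,0,0,0,-1],[0,0.007,0,0,0,0,-1],[0,0.015,0,0,0,0,-1],[-0.001,0.026,0,0,0,0,-1],[-0.002,0.039,0,0,0,0,-1],[-0.004,0.054,0,0,0,0,-1],[-0.006,0.071,0,0,0,0,-1],[-0.008,0.089,0,0,0,0,-1],[-0.008,0.097,-0.02,0,0,0,-1],[-0.008,0.100,-0.06,0,0,0,-1]]'
python3 ang.py; python3 st.py
```

```text
time_s: 4.12
position: [0.5933, 0.1603, 0.1324]
eef_rot: [-3.136, 0.004, 1.571]
wrist_force: [-0.5, 0.6, 0.2]
finger_gap: 0.002
top_post 4.117 post deg 39.8 138 r 0.0653
top_cap 4.117 post deg 38.5 315 r 0.1045
side_post 4.167 post deg 18.7 103 r 0.0244
side_cap 4.167 post deg 34.4 150 r 0.1073
t 4.2167 [0.5979 0.1615 0.1403] [ 3.1351e+00 -2.0000e-03  1.5704e+00] [ 0.74  0.4  -1.33]
```

```bash
python3 -m handwheel '[[-0.003,0.001,-0.03,0,0,0,-1],[-0.006,0.003,-0.065,0,0,0,-1],[-0.009,0.003,-0.075,0,0,0,-1],[-0.009,0.003,-0.075,0,0,0,-1]]'
python3 ang.py; python3 st.py
```

```text
time_s: 4.55
position: [0.599, 0.1521, 0.2136]
eef_rot: [3.137, -0.002, 1.571]
wrist_force: [0.1, 0.2, 0.1]
finger_gap: 0.008
top_post 4.55 post deg -17.1 165 r 0.0768
top_cap 4.55 post deg -14.2 281 r 0.1044
side_post 4.6 post deg -24.4 82 r 0.1169
side_cap 4.6 post deg -18.5 127 r 0.1032
t 4.65 [0.597  0.1526 0.2102] [ 3.1412e+00 -3.0000e-04  1.5716e+00] [-0.05 -0.61 -0.61]
```

```bash
cat > plan.py <<'E'
from ang import *
from scipy.optimize import least_squares
# usage: plan.py nrows cmdx cmdy catch(0/1)
n=int(sys.argv[1]); cmd=np.array([float(sys.argv[2]),float(sys.argv[3])]); catch=sys.argv[4]=="1"
L=json.load(open("log.json")); 
if not catch or "-m" in sys.argv:
    for o in measure(): print(o[1],round(o[0],3),"deg",round(np.degrees(o[2]),1),o[3],"r",round(o[4],3)); L.append(o)
    json.dump(L,open("log.json","w"),default=float)
S={"top_cap":.015,"side_cap":.06,"top_post":.02,"side_post":.06}
D=[(o[0],o[2],S[o[1]]) for o in L if o[0]>4.1 and (("cap" in o[1] and abs(o[4]-.105)<.006 and o[3]>90) or ("post" in o[1] and abs(o[4]-.116)<.007))]
t0=4.55; t,y,s=np.array(D).T
f=lambda p,t: p[0]+p[1]*(t-t0)+.5*p[2]*(t-t0)**2
res=lambda p: np.r_[np.angle(np.exp(1j*(y-f(p,t))))/s,(p[2]-.125)/.03]
p=least_squares(res,[np.radians(-14.2),-2.12,.125],loss="soft_l1").x
print("fit",p.round(3),"resid deg",np.degrees(res(p)[:-1]*s)[-6:].round(1)); o=env.get_obs(); T=o["time_s"]; print("omega now",round(p[1]+p[2]*(T-t0),3),"a",p[2].round(3))
cap=lambda b: AX+.1045*np.array([np.cos(b),np.sin(b)])
print("t",T,"hand",np.round(o["position"],4),"off cap now mm",(1e3*(np.array(o["position"])[:2]-cap(f(p,T)+np.pi))).round(1))
for k in range(1,n+1):
    b=f(p,T+k/12+.02)+np.pi; h=b
    if catch:
        B=np.degrees(b)
        g=B-60; h=np.radians(60 if g>20 else 60-(20-g)**2/80 if g>-20 else B)
    w=cap(h)-cmd; print([round(w[1],3),round(w[0],3)],end=",")
print("\nend cmd",(cmd+w.round(3)).round(3))
E
python3 plan.py 10 .597 .1526 1
```

```text
fit [-0.248 -2.1    0.125] resid deg [-0.1  1.9  0.1 -4.2  1.7]
omega now -2.088 a 0.125
t 4.65 hand [0.597  0.1526 0.2102] off cap now mm [142.1  44.7]
[np.float64(-0.0), np.float64(0.004)],[np.float64(-0.0), np.float64(0.004)],[np.float64(-0.0), np.float64(0.004)],[np.float64(-0.0), np.float64(0.004)],[np.float64(-0.0), np.float64(0.004)],[np.float64(-0.0), np.float64(0.004)],[np.float64(-0.0), np.float64(0.004)],[np.float64(-0.001), np.float64(0.005)],[np.float64(-0.003), np.float64(0.009)],[np.float64(-0.009), np.float64(0.016)],
end cmd [0.613 0.144]
```

```bash
python3 -m handwheel '[[0,0.004,0,0,0,0,-1],[0,0.004,0,0,0,0,-1],[0,0.004,0,0,0,0,-1],[0,0.004,0,0,0,0,-1],[0,0.004,0,0,0,0,-1],[0,0.004,0,0,0,0,-1]]'
python3 plan.py 10 .601 .1526 1 -m
```

```text
time_s: 5.15
position: [0.6004, 0.1527, 0.2102]
eef_rot: [-3.141, 0.0, 1.572]
wrist_force: [-0.1, 0.8, 0.4]
finger_gap: 0.004
top_post 5.15 deg -87.6 150 r 0.114
side_post 5.2 deg -93.2 90 r 0.121
fit [-0.259 -2.141  0.12 ] resid deg [ 1.7  0.7 -3.4  2.5 -0.4 -0. ]
omega now -2.056 a 0.12
t 5.25 hand [0.6005 0.1527 0.2104] off cap now mm [ 35.5 -12.3]
[np.float64(-0.002), np.float64(0.002)],[np.float64(-0.006), np.float64(0.008)],[np.float64(-0.013), np.float64(0.017)],[np.float64(-0.024), np.float64(0.028)],[np.float64(-0.038), np.float64(0.038)],[np.float64(-0.054), np.float64(0.045)],[np.float64(-0.071), np.float64(0.05)],[np.float64(-0.088), np.float64(0.052)],[np.float64(-0.105), np.float64(0.051)],[np.float64(-0.121), np.float64(0.047)],
end cmd [0.648 0.032]
```

```bash
python3 -m handwheel '[[-0.002,0.002,0,0,0,0,-1],[-0.006,0.008,0,0,0,0,-1],[-0.013,0.017,0,0,0,0,-1],[-0.024,0.028,0,0,0,0,-1],[-0.038,0.038,0,0,0,0,-1],[-0.054,0.045,0,0,0,0,-1],[-0.071,0.05,0,0,0,0,-1],[-0.088,0.052,0,0,0,0,-1],[-0.105,0.051,0,0,0,0,-1],[-0.121,0.047,0,0,0,0,-1]]'
python3 plan.py 10 .648 .0316 0
```

```text
time_s: 6.08
position: [0.6485, 0.0296, 0.2102]
eef_rot: [3.141, 0.001, 1.571]
wrist_force: [0.7, -0.2, 0.2]
finger_gap: 0.006
side_post 6.133 deg 173.6 78 r 0.059
side_cap 6.133 deg 155.8 87 r 0.108
fit [-0.259 -2.141  0.12 ] resid deg [ 1.7  0.7 -3.4  2.5 -0.4 -0. ]
omega now -1.944 a 0.12
t 6.1833 hand [0.6475 0.0274 0.2107] off cap now mm [ 5.  11.4]
[np.float64(-0.033), np.float64(-0.016)],[np.float64(-0.046), np.float64(-0.028)],[np.float64(-0.056), np.float64(-0.041)],[np.float64(-0.064), np.float64(-0.055)],[np.float64(-0.07), np.float64(-0.071)],[np.float64(-0.074), np.float64(-0.087)],[np.float64(-0.074), np.float64(-0.103)],[np.float64(-0.072), np.float64(-0.119)],[np.float64(-0.068), np.float64(-0.135)],[np.float64(-0.062), np.float64(-0.149)],
end cmd [ 0.499 -0.03 ]
```

```bash
python3 -m handwheel '[[-0.033,-0.016,0,0,0,0,-1],[-0.046,-0.028,0,0,0,0,-1],[-0.056,-0.041,0,0,0,0,-1],[-0.064,-0.055,0,0,0,0,-1],[-0.07,-0.071,0,0,0,0,-1],[-0.074,-0.087,0,0,0,0,-1],[-0.074,-0.103,0,0,0,0,-1],[-0.072,-0.119,0,0,0,0,-1],[-0.068,-0.135,0,0,0,0,-1],[-0.062,-0.149,0,0,0,0,-1]]'
sed -i 's/def measure():/def measure(cams=("top","side")):/; s/for c in("top","side"):/for c in cams:/; s/g=P\[m\]\[:,:2\].mean(0)-AX; out.append((t,c+"_cap"/g=P[m][:,:2].mean(0)-AX+(np.array([.0005,.005]) if c=="side" else 0); out.append((t,c+"_cap"/' ang.py
sed -i 's/for o in measure():/for o in measure(tuple(sys.argv[5:])):/; s/n=int(sys/NC=1;n=int(sys/; s/"side_cap":.06/"side_cap":.03/; s/>90) or/>50) or/; s/\[round(w\[1\],3),round(w\[0\],3)\]/f"[{w[1]:.3f},{w[0]:.3f}]"/' plan.py
# re-do earlier side_cap entries with the bias correction
python3 - <<'E'
import json,numpy as np
L=json.load(open("log.json"))
for o in L:
    if o[1]=="side_cap":
        g=-o[4]*np.array([np.cos(o[2]),np.sin(o[2])])+[.0005,.005]; o[2]=float(np.arctan2(-g[1],-g[0])); o[4]=float(np.hypot(*g))
json.dump(L,open("log.json","w"))
E
python3 plan.py 10 .499 -.0304 0 side
```

```text
time_s: 7.02
position: [0.4979, -0.0306, 0.2105]
eef_rot: [3.141, -0.0, 1.571]
wrist_force: [0.9, 0.3, -0.3]
finger_gap: 0.001
side_post 7.017 deg 76.7 103 r 0.016
side_cap 7.017 deg 66.9 122 r 0.108
fit [-0.265 -2.141  0.136] resid deg [-3.1  0.1 -0.3  0.1 -2.1  0.9]
omega now -1.799 a 0.136
t 7.0667 hand [ 0.496  -0.0296  0.2105] off cap now mm [-1.6 -0.2]
[0.012,-0.017],[0.023,-0.028],[0.035,-0.038],[0.048,-0.045],[0.062,-0.051],[0.077,-0.054],[0.092,-0.055],[0.107,-0.054],[0.121,-0.051],[0.135,-0.046],
end cmd [0.453 0.105]
```

```bash
python3 -m handwheel '[[0.012,-0.017,0,0,0,0,-1],[0.023,-0.028,0,0,0,0,-1],[0.035,-0.038,0,0,0,0,-1],[0.048,-0.045,0,0,0,0,-1],[0.062,-0.051,0,0,0,0,-1],[0.077,-0.054,0,0,0,0,-1],[0.092,-0.055,0,0,0,0,-1],[0.107,-0.054,0,0,0,0,-1],[0.121,-0.051,0,0,0,0,-1],[0.135,-0.046,0,0,0,0,-1]]'
python3 plan.py 10 .453 .1046 0 side
```

```text
time_s: 7.9
position: [0.4528, 0.1057, 0.2106]
eef_rot: [3.141, -0.001, 1.572]
wrist_force: [-0.2, 0.3, -0.5]
finger_gap: 0.007
side_post 7.9 deg -25.9 83 r 0.114
side_cap 7.9 deg -20.0 96 r 0.103
fit [-0.266 -2.143  0.141] resid deg [-0.2  0.2 -2.2  0.4 -4.7  1.2]
omega now -1.662 a 0.141
t 7.95 hand [0.4538 0.1084 0.2106] off cap now mm [-0.8  0.9]
[0.018,0.011],[0.029,0.020],[0.039,0.030],[0.047,0.042],[0.053,0.054],[0.058,0.067],[0.061,0.081],[0.062,0.095],[0.061,0.108],[0.058,0.121],
end cmd [0.574 0.163]
```

```bash
python3 -m handwheel '[[0.018,0.011,0,0,0,0,-1],[0.029,0.02,0,0,0,0,-1],[0.039,0.03,0,0,0,0,-1],[0.047,0.042,0,0,0,0,-1],[0.053,0.054,0,0,0,0,-1],[0.058,0.067,0,0,0,0,-1],[0.061,0.081,0,0,0,0,-1],[0.062,0.095,0,0,0,0,-1],[0.061,0.108,0,0,0,0,-1],[0.058,0.121,0,0,0,0,-1]]'
python3 plan.py 10 .574 .1626 0 side
```

```text
time_s: 8.78
position: [0.5747, 0.1634, 0.2099]
eef_rot: [-3.141, 0.001, 1.573]
wrist_force: [-0.5, 0.0, -0.6]
finger_gap: 0.007
side_post 8.783 deg -105.2 94 r 0.121
side_cap 8.783 deg -106.9 83 r 0.102
fit [-0.263 -2.135  0.13 ] resid deg [-2.3  1.  -2.9  3.   0.8 -0.9]
omega now -1.577 a 0.13
t 8.8333 hand [0.5766 0.1623 0.2099] off cap now mm [-8.6  2.6]
[-0.010,0.027],[-0.018,0.038],[-0.026,0.048],[-0.036,0.057],[-0.047,0.064],[-0.059,0.070],[-0.071,0.075],[-0.084,0.078],[-0.097,0.079],[-0.110,0.079],
end cmd [0.653 0.053]
```

```bash
python3 -m handwheel '[[-0.01,0.027,0,0,0,0,-1],[-0.018,0.038,0,0,0,0,-1],[-0.026,0.048,0,0,0,0,-1],[-0.036,0.057,0,0,0,0,-1],[-0.047,0.064,0,0,0,0,-1],[-0.059,0.07,0,0,0,0,-1],[-0.071,0.075,0,0,0,0,-1],[-0.084,0.078,0,0,0,0,-1],[-0.097,0.079,0,0,0,0,-1],[-0.11,0.079,0,0,0,0,-1]]'
python3 plan.py 10 .653 .0526 0 side
```

```text
time_s: 9.67
position: [0.6526, 0.0512, 0.2105]
eef_rot: [3.142, 0.0, 1.571]
wrist_force: [0.3, -0.7, -0.4]
finger_gap: 0.004
side_post 9.667 deg 180.0 68 r 0.114
side_cap 9.667 deg 173.7 81 r 0.106
fit [-0.262 -2.13   0.126] resid deg [-2.7  3.2  1.5 -0.2  4.5 -1.7]
omega now -1.477 a 0.126
t 9.7167 hand [0.6524 0.048  0.2107] off cap now mm [0.5 2.2]
[-0.022,-0.005],[-0.034,-0.009],[-0.045,-0.015],[-0.056,-0.022],[-0.065,-0.031],[-0.073,-0.040],[-0.080,-0.050],[-0.086,-0.061],[-0.090,-0.072],[-0.093,-0.083],
end cmd [ 0.57 -0.04]
```

```bash
python3 -m handwheel '[[-0.022,-0.005,0,0,0,0,-1],[-0.034,-0.009,0,0,0,0,-1],[-0.045,-0.015,0,0,0,0,-1],[-0.056,-0.022,0,0,0,0,-1],[-0.065,-0.031,0,0,0,0,-1],[-0.073,-0.04,0,0,0,0,-1],[-0.08,-0.05,0,0,0,0,-1],[-0.086,-0.061,0,0,0,0,-1],[-0.09,-0.072,0,0,0,0,-1],[-0.093,-0.083,0,0,0,0,-1]]'
python3 plan.py 10 .57 -.0404 0 side
```

```text
time_s: 10.55
position: [0.5685, -0.0407, 0.2105]
eef_rot: [-3.142, -0.0, 1.572]
wrist_force: [0.7, 0.4, -0.2]
finger_gap: 0.004
side_post 10.55 deg 129.2 107 r 0.027
side_cap 10.55 deg 104.0 107 r 0.11
fit [-0.262 -2.132  0.128] resid deg [ 3.2  1.3 -0.4  4.2 -2.1  0.2]
omega now -1.359 a 0.128
t 10.6 hand [ 0.5669 -0.0414  0.2106] off cap now mm [ 0.2 -0.3]
[-0.002,-0.018],[-0.002,-0.030],[-0.000,-0.041],[0.002,-0.052],[0.006,-0.063],[0.011,-0.073],[0.017,-0.082],[0.024,-0.091],[0.032,-0.099],[0.040,-0.106],
end cmd [ 0.464 -0.   ]
```

```bash
python3 -m handwheel '[[-0.002,-0.018,0,0,0,0,-1],[-0.002,-0.03,0,0,0,0,-1],[0,-0.041,0,0,0,0,-1],[0.002,-0.052,0,0,0,0,-1],[0.006,-0.063,0,0,0,0,-1],[0.011,-0.073,0,0,0,0,-1],[0.017,-0.082,0,0,0,0,-1],[0.024,-0.091,0,0,0,0,-1],[0.032,-0.099,0,0,0,0,-1],[0.04,-0.106,0,0,0,0,-1]]'
python3 plan.py 10 .464 -.0004 0 side
```

```text
time_s: 11.43
position: [0.4628, 0.0004, 0.2105]
eef_rot: [3.141, -0.0, 1.572]
wrist_force: [0.9, 0.1, 0.0]
finger_gap: 0.002
side_post 11.433 deg 23.4 106 r 0.02
side_cap 11.433 deg 40.0 116 r 0.108
fit [-0.263 -2.137  0.131] resid deg [ 1.3 -0.4  3.7 -2.5 -0.8  0.8]
omega now -1.232 a 0.131
t 11.4833 hand [0.4619 0.0018 0.2104] off cap now mm [-1.8  0.9]
[0.012,-0.007],[0.022,-0.012],[0.032,-0.015],[0.042,-0.018],[0.052,-0.019],[0.062,-0.020],[0.072,-0.019],[0.082,-0.018],[0.092,-0.016],[0.101,-0.012],
end cmd [0.452 0.101]
```

```bash
python3 -m handwheel '[[0.012,-0.007,0,0,0,0,-1],[0.022,-0.012,0,0,0,0,-1],[0.032,-0.015,0,0,0,0,-1],[0.042,-0.018,0,0,0,0,-1],[0.052,-0.019,0,0,0,0,-1],[0.062,-0.02,0,0,0,0,-1],[0.072,-0.019,0,0,0,0,-1],[0.082,-0.018,0,0,0,0,-1],[0.092,-0.016,0,0,0,0,-1],[0.101,-0.012,0,0,0,0,-1]]'
python3 plan.py 10 .452 .1006 0 side
```

```text
time_s: 12.32
position: [0.4517, 0.1017, 0.2104]
eef_rot: [-3.141, 0.0, 1.572]
wrist_force: [0.6, 0.8, -0.1]
finger_gap: 0.006
side_post 12.317 deg -26.8 78 r 0.117
side_cap 12.317 deg -20.3 80 r 0.104
fit [-0.263 -2.136  0.13 ] resid deg [ 3.8 -2.5 -0.7  1.  -5.9  0.6]
omega now -1.119 a 0.13
t 12.3667 hand [0.4525 0.1033 0.2104] off cap now mm [-0.7 -1.2]
[0.015,0.007],[0.023,0.012],[0.030,0.018],[0.037,0.024],[0.043,0.031],[0.048,0.039],[0.053,0.047],[0.057,0.055],[0.060,0.063],[0.063,0.072],
end cmd [0.524 0.164]
```

```bash
python3 -m handwheel '[[0.015,0.007,0,0,0,0,-1],[0.023,0.012,0,0,0,0,-1],[0.03,0.018,0,0,0,0,-1],[0.037,0.024,0,0,0,0,-1],[0.043,0.031,0,0,0,0,-1],[0.048,0.039,0,0,0,0,-1],[0.053,0.047,0,0,0,0,-1],[0.057,0.055,0,0,0,0,-1],[0.06,0.063,0,0,0,0,-1],[0.063,0.072,0,0,0,0,-1]]'
for i in 1; do python3 plan.py 1 .524 .1636 0 side; done
python3 -m handwheel '[[0,0,-0.04,0,0,0,-1],[0,0,-0.08,0,0,0,-1],[0.05,-0.03,-0.1,0,0,0,-1],[0.09,-0.06,-0.1,0,0,0,-1],[0.13,-0.09,-0.1,0,0,0,-1],[0.17,-0.12,-0.1,0,0,0,-1],[0.2,-0.13,-0.1,0,0,0,-1],[0.2,-0.13,-0.1,0,0,0,-1]]'
```

```text
time_s: 13.2
position: [0.5243, 0.1637, 0.2104]
eef_rot: [-3.142, 0.0, 1.572]
wrist_force: [0.7, -0.5, 0.6]
finger_gap: 0.007
side_post 13.2 deg -83.6 113 r 0.087
side_cap 13.2 deg -79.2 78 r 0.101
fit [-0.262 -2.129  0.127] resid deg [-2.4 -0.1  2.1 -4.1  2.5 -1.5]
omega now -1.023 a 0.127
t 13.25 hand [0.5256 0.1643 0.2103] off cap now mm [-5.9 -0.6]
[0.003,0.018],
end cmd [0.542 0.167]
time_s: 13.92
position: [0.3913, 0.3659, 0.3108]
eef_rot: [-3.141, -0.001, 1.573]
wrist_force: [0.1, 0.3, -0.3]
finger_gap: 0.003
```

```bash
for i in 1 2 3 4 5 6 7 8 9 10 11 12 13; do python3 -m handwheel '[[0,0,0,0,0,0,-1],[0,0,0,0,0,0,-1],[0,0,0,0,0,0,-1],[0,0,0,0,0,0,-1],[0,0,0,0,0,0,-1],[0,0,0,0,0,0,-1],[0,0,0,0,0,0,-1],[0,0,0,0,0,0,-1],[0,0,0,0,0,0,-1],[0,0,0,0,0,0,-1]]' | head -1; done
python3 - <<'E'
from ang import *
import time
for i in range(4):
    print([(round(o[0],2),o[1],round(np.degrees(o[2]),1),round(o[4],4)) for o in measure() if o[1]!="side_post"])
p,d=imaging.capture("top"); cv2.imwrite("pics/topE.png",p[:,:,::-1])
p,d=imaging.capture("side"); cv2.imwrite("pics/sideE.png",p[:,:,::-1])
E
```

```text
time_s: 14.75
time_s: 15.58
time_s: 16.42
time_s: 17.25
time_s: 18.08
time_s: 18.92
time_s: 19.75
time_s: 20.58
time_s: 21.42
time_s: 22.25
time_s: 23.08
time_s: 23.92
time_s: 24.75
[(24.75, 'top_post', np.float64(-8.8), np.float64(0.0684)), (24.75, 'top_cap', np.float64(-6.8), np.float64(0.1048)), (24.8, 'side_cap', np.float64(-6.4), np.float64(0.1042))]
[(24.85, 'top_post', np.float64(-8.9), np.float64(0.0638)), (24.85, 'top_cap', np.float64(-6.8), np.float64(0.1047)), (24.9, 'side_cap', np.float64(-6.4), np.float64(0.1041))]
[(24.95, 'top_post', np.float64(-8.6), np.float64(0.0634)), (24.95, 'top_cap', np.float64(-6.7), np.float64(0.1047)), (25.0, 'side_cap', np.float64(-6.4), np.float64(0.1043))]
[(25.05, 'top_post', np.float64(-8.2), np.float64(0.0645)), (25.05, 'top_cap', np.float64(-6.6), np.float64(0.1048)), (25.1, 'side_cap', np.float64(-6.7), np.float64(0.1044))]
```

View pics/sideE.png

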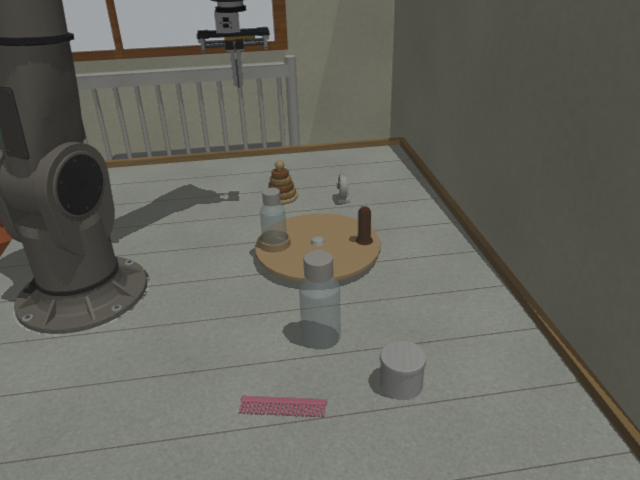

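The platter stands still. The bottle is upright in its pocket (272,215), the post is at (364,225), the bystanders are at their starting pixels, and the hand is clear.

```bash
python3 -c "
from cell import env
print(env.close_job())"
```

```text
the job is handed in; nothing more can be done
None
```

I did the coasting check and handed the job in at about 25 s; no verdict was reported.

- **Push:** I pushed the post clockwise with shut fingers and let go at about 2.1 rad/s. By the camera fit it slowed at about 0.13 rad/s².
- **Tracking:** The hand followed the bottle's cap from about 5.7 s to 13.25 s, while the turntable slowed from about 2.0 to 1.02 rad/s. The fingertips were about 31 mm above the cap. At the end of each move the sideways offset came out at 12 mm or less, and mostly under 3 mm.
- **Measurement limits:** The hand hid the cap from the top camera during tracking, so those offsets rest on side-camera fixes. I applied a 5 mm correction to the cap fixes. Single fixes scattered up to about 6° around the fit, and nothing was measured between checks. The wrist-force readings at each move's end showed no sign of contact.
- **Last checks:** From 24.75 to 25.1 s the platter angle was steady to about 0.3° in both cameras. The cap centre was 104–105 mm from the axis, matching the bottle upright in its pocket. Tin, ring toy, thermometer and comb looked unmoved in the last side picture, which I judged by eye only. The hand was clear of everything.

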